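# Switch the test box off and turn the status flag to green

### The arm

A 7-joint arm with a two-finger parallel gripper is mounted at the origin on the work surface. World frame = base frame: x ahead of the robot, y to its left, z up, the work surface at z = 0. Lengths are in mm, angles in rad, forces in N, time in s.
With the tool pointing down it reaches from about 400 to 925 mm from the base axis. Payload 4.1 kg.
Tool frame: the origin (TCP) lies midway between the tips of the shut fingers; the grasp point (between the pads) lies 19 mm behind it; z points along the fingers, y is the line along which they close (so a half turn about z gives the same grasp; the last joint's range is limited). The gripper opens to 85 mm and grips with 20 to 120 N. Pads are 22 mm wide; open, the fingers measure 114 mm over their backs; the gripper's body (76 mm by 85 mm) begins 54 mm behind the grasp point. The pads swing forward as they close: fully open they stand 13 mm farther back than shut.
Start: joints at [1.133, 0.398, 0.045, 1.537, -0.019, 1.207, -0.051], TCP at [216.069, -613.072, 231.347] pointing down, gripper open.
Joint ranges: [-2.82, 2.82], [-0.49, 2.23], [-1.37, 1.46], [0, 2.46], [-1.36, 4.5], [0.23, 2], [-2.94, 2.94]. Speed limits (rad/s): [2.57, 2.57, 3.14, 3.14, 3.14, 3.14, 3.14].

### API

Orientations are given as a unit quaternion [x, y, z, w].
In Python, from workcell import r gives the robot as it stands.
- The arm moves only by the tool step_arm, never from a script. Its argument "moves" is a list of rows, each an object of numbers: "x", "y", "z": the shift along the tool's x, y, z in units of 40 mm (1.0 is 40 mm); "twist": the turn about the tool's z in units of 6 degrees (1.0 is 6 degrees); "fingers": the opening, from -1 (shut) to 1 (fully open). In form: [{"x": .., "y": .., "z": .., "twist": .., "fingers": ..}, ...]. A call has 1 to 5 rows; each row shifts and turns the commanded pose from where the row before left it, along the tool's axes as they then stand; what a row does not reach is not made up. A row lasts 1/12 s, in which the tool goes at most 41.7 mm and 7.16 degrees, less where a joint would pass 70% of its speed; a pose out of reach is approached as far as the arm can. A call is refused whole if a number of a shift passes 1 or a number of a turn 1, either way. A call with a gripper value outside its range is refused whole. The fingers move at their own pace and stop on an object; "newtons" is the grip in N (left out, the last holds). Time passes only in rows, so rows that do not move let the fingers close. It gives the time, the measured TCP pose, the force, the opening and the grip force at its end, in the units of the state.
- r.get_obs(): the state, without advancing time (a new reading comes with each control period).
- r.snapshot(name): name is "scene" or "top" or "wrist"; returns the picture (420x560x3 uint8, red, green, blue); there is no depth.
- r.camera_info(name): a dict with "vfov" (degrees; the focal length in pixels is half the picture's height over the tangent of half this angle, whatever the lens; pixels are square), "cx", "cy" (the principal point, pixels), "pose" (4x4, takes a point from camera to world coordinates). Camera axes: x right, y up, looking along -z (the intrinsics and any distortion apply to the point x, -y, -z); pixel columns grow to the right and rows downward; lengths in mm; the calibration is good to about 2 mm. A picture is of the moment at which its call begins: read the wrist's pose just before it. camera_info takes no time and is no camera call; for the wrist camera it gives the pose at the moment of the call.
- r.job_done(): hands the job in; it is judged then, once.
The state is a dict: "clock": time; "q": joint angles; "joint_vel": joint speeds; "joint_torque": joint torques, N m; "position": TCP position; "ee_rot": TCP orientation; "force": force on the tool from outside, world axes, zero at the start; "torque": the same for the moment, N m; "gripper_width": opening from 0.0 (shut) to 1.0 (fully open); "grasp_force": force on a finger pad.
Only numpy, scipy, OpenCV 4.12 (cv2) and the standard library are available. Lean on these libraries where they do the work, as an engineer would, in place of code of your own. Each camera call takes 0.05 s, during which the arm holds its last target. There are 200 camera calls.

### The job

The pressure test is over, so make the station safe: press the black rocker on the grey test box over to off (the end nearest the front edge of its sloping panel), then flip the hinged status flag right over its pivot so that its green face lies up, flat on the other side of the stand. Do it with the fingertips only: pinch and lift nothing, do not force the flag, do not shift or tip the flag stand, keep the red toggle guard shut, leave everything else where it is and draw the hand clear.

Things in the scene. Friction and masses are not known exactly. Their poses are not given: they have to be found in the camera images.
- test_box: grey sloping console, fixed, 180 (x) by 200 (y) mm. Origin: centre of its underside; the low front edge (55 mm high) faces its own -x; the panel rises at 0.20 rad towards +x to a flat top 83 mm high. Black rocker at its own y +45 mm, red toggle guard at y -45 mm (25 mm high over the panel).
- rocker (a joint): black rocker, 44 mm along the slope, 24 mm wide, pivot across the slope at its middle, 9 mm above the panel. 0 = on (lower end stands 7.5 mm up), 0.35 rad = off (lower end, towards the front, fully down, level with the pivot). Friction 0.04 N m, no spring: it stays where it is left; 2 to 4 N on the low end moves it.
- rocker_off (a point): point on the top face of the rocker's lower (off) half, 18 mm from the pivot; it sinks 6 mm as the rocker is pressed off. It moves with the rocker.
- guard (a joint): red hinged guard, 62 by 20 by 22 mm, over the toggle on the test box; 0 = shut, positive = opening upward. Hinge friction 0.03 N m.
- flag_stand: loose stand of the status flag, 1.2 to 1.7 kg. Foot 150 (x) by 110 (y) by 12 mm, column 26 mm thick, deck 150 (x) by 112 (y) mm, its top 85 mm up. Origin: centre of the underside. The hinge runs along its own y across the middle of the deck. The flag starts on the -x half (to the robot's right), red up, and belongs, flipped, on the +x half, green up.
- flag_hinge (a point): middle of the flag's hinge line, at x 0, y 0, z 88 mm of the stand's frame. The flag is a rigid plate, 4 mm thick (mid-plane on the hinge), 104 mm wide, 75 mm long from the hinge, red on one face and green on the other, with a black finger tab 44 mm wide running on from 75 to 100 mm.
- flag (a joint): angle of the flag, 0 = flat on the stand's -x half, red up; 1.57 = upright; 3.14 = flat on the +x half, green up (end stop). Starts at 0 to 0.12. Stiff hinge, friction 0.04 N m, more than the flag's weight: it stays at any angle where it is left, so it must be pushed all the way; about 1 N at the tab moves it.
- flag_tab (a point): middle of the flag's free edge, the end of its tab, 100 mm from the hinge; moves with the flag. The tab overhangs the deck by 25 mm with free space below it, down to the foot (12 mm high) and the bench, so a fingertip reaches under it from outside.
- sensor: bystander: cream ceramic pressure sensor, 38 mm diameter, 34 mm high, standing. Origin: centre of the underside.
- bolt: bystander: steel jaw bolt standing on its 24 mm hexagon head, 55 mm high. Origin: centre of the underside.
- manifold: bystander: brass manifold block, 50 by 70 by 40 mm with two 10 mm ports on top. Origin: centre of the underside.
- finger_pad: bystander: orange ribbed polymer finger pad, 62 by 32 by 15 mm. Origin: centre of the underside.
- wrench: bystander: spanner 190 mm long, lying. Origin: centre of its underside.
- jaw_plate: bystander: serrated aluminium jaw plate, 40 by 95 by 13 mm, lying. Origin: centre of the underside.

How it is judged (in metres and radians):
On the way, in this order (a step that is already met when the one before it is completed fails the run):
1. the rocker is pressed over to off while the flag still shows red (value of joint rocker above 0.28 rad and value of joint flag below 0.4 rad), for 0.2 s.
2. the flag is flipped right over and lies flat, green up (value of joint flag above 3.04 rad and value of joint rocker above 0.28 rad), for 0.2 s.
At the end, for the whole second after the job is handed in: The rocker is off (past 0.28 of 0.35 rad), the flag lies green up within 0.1 rad of flat on the far half (past 3.04 rad), the guard is shut (under 0.1 rad), the stand stands flat within 20 mm of its starting place and at rest, and every bystander is within 15 mm of where it began (all of step 2 and value of joint guard below 0.1 rad and distance of flag_stand from where it was at the start of the episode below 0.02 m and height (world z) of flag_stand below 0.004 m and angle between flag_stand's own z axis and vertical below 0.03 rad and linear speed of flag_stand below 0.01 m/s and distance of each of sensor, bolt, manifold, finger_pad, wrench, jaw_plate from where it was at the start of the episode below 0.015 m); the robot touches nothing.
It fails at once if the flag is turned towards green while the box is still on (value of joint flag above 0.6 rad and value of joint rocker below 0.2 rad).
It fails at once if the flag is pinched or forced: the fingers bear on the flag or its stand with more than 30 N (contact force between the fingers and flag_stand above 30 N).
It fails at once if the flag stand is lifted, tipped or pushed more than 20 mm along (height (world z) of flag_stand above 0.008 m or angle between flag_stand's own z axis and vertical above 0.15 rad or distance of flag_stand from where it was at the start of the episode above 0.02 m).
It fails at once if the toggle guard is opened (value of joint guard above 0.2 rad).
It fails at once if a bystander is knocked or carried more than 15 mm (distance of any of sensor, bolt, manifold, finger_pad, wrench, jaw_plate from where it was at the start of the episode above 0.015 m).
It also fails if it takes over 59 s, if anything falls off the work surface, if the arm or the gripper's body presses on something with over 40 N, if the wrist force passes 120 N, or if a joint passes its speed limit or range.

## Working session

There is one attempt and no reset: what is moved stays moved. The work goes in short steps, Python scripts to look and compute and a tool call to move; the robot and the scene stay as the last step left them, time stands still between calls to the robot, and variables do not carry over. Pictures are saved under pics/ and viewed, at most 10 in all, crops included, and the job is handed in when it is done.

Besides the shell and the picture viewer there is one more tool, called after "Emit:" by a JSON object that holds its "fn" and its "kwargs", one argument or row to a line. step_arm: Moves the arm, as the interface text tells. Its arguments: {"type":"object","properties":{"moves":{"type":"array","items":{"type":"object","properties":{"x":{"type":"number"},"y":{"type":"number"},"z":{"type":"number"},"twist":{"type":"number"},"fingers":{"type":"number"}}}},"newtons":{"type":"number"}},"required":["moves"]}

```bash
mkdir -p pics
cat > h.py <<'E'
from workcell import r
import numpy as np, cv2
def snap(n,f):
    i=r.camera_info(n); im=r.snapshot(n); cv2.imwrite(f'pics/{f}.png',im[:,:,::-1]); np.save(f'pics/{f}.npy',i,allow_pickle=True); return im,i
def load(f): return np.load(f'pics/{f}.npy',allow_pickle=True).item()
def ray(i,u,v):
    f=210/np.tan(np.radians(i['vfov'])/2); P=np.array(i['pose'])
    d=P[:3,:3]@np.array([(u-i['cx'])/f,-(v-i['cy'])/f,-1]); return P[:3,3],d/np.linalg.norm(d)
def onz(i,u,v,z):
    o,d=ray(i,u,v); return o+d*(z-o[2])/d[2]
def tri(*a):
    A=np.zeros((3,3));b=np.zeros(3)
    for i,u,v in a:
        o,d=ray(i,u,v);M=np.eye(3)-np.outer(d,d);A+=M;b+=M@o
    p=np.linalg.solve(A,b); return p,[np.linalg.norm(np.cross(p-ray(i,u,v)[0],ray(i,u,v)[1])) for i,u,v in a]
def proj(i,p):
    f=210/np.tan(np.radians(i['vfov'])/2); P=np.array(i['pose']); c=P[:3,:3].T@(np.array(p)-P[:3,3])
    return i['cx']-f*c[0]/c[2], i['cy']+f*c[1]/c[2]
E
python3 - <<'E'
from h import *
np.set_printoptions(precision=3,suppress=True)
for n in('scene','top','wrist'):
    im,i=snap(n,n+'0'); print(n,i)
print(r.get_obs())
E
```

```text
scene {'vfov': 48.54402781088414, 'cx': 280.93560701693116, 'cy': 209.32745565991087, 'pose': array([[  -0.549,   -0.668,    0.503, 1229.244],
       [   0.836,   -0.425,    0.347,  437.135],
       [  -0.018,    0.611,    0.791, 1065.071],
       [   0.   ,    0.   ,    0.   ,    1.   ]])}
top {'vfov': 53.642552333746025, 'cx': 280.3945511003469, 'cy': 208.3322753944939, 'pose': array([[  -0.013,    0.998,   -0.061,  521.918],
       [  -1.   ,   -0.013,   -0.006,   18.996],
       [  -0.007,    0.061,    0.998, 1174.557],
       [   0.   ,    0.   ,    0.   ,    1.   ]])}
wrist {'vfov': 67.63745294783115, 'cx': 278.5642709795442, 'cy': 208.63866403260977, 'pose': array([[   0.332,    0.909,    0.251,  278.268],
       [  -0.943,    0.321,    0.087, -589.745],
       [  -0.002,   -0.266,    0.964,  372.121],
       [   0.   ,    0.   ,    0.   ,    1.   ]])}
{'clock': 0.15, 'q': array([ 1.133,  0.399,  0.045,  1.538, -0.019,  1.207, -0.051]), 'joint_vel': array([ 0.   , -0.003,  0.   , -0.005,  0.   , -0.001, -0.001]), 'joint_torque': array([  0.002, -47.556,   1.367, -25.451,   0.012,   0.006,   0.   ]), 'position': array([ 215.909, -612.585,  230.491]), 'ee_rot': array([ 0.986,  0.169, -0.   , -0.001]), 'force': array([-0.464, -0.738, -0.086]), 'torque': array([-0.01 , -0.051,  0.015]), 'grasp_force': 0.0, 'gripper_width': 0.9972412284328434}
```

View pics/scene0.png

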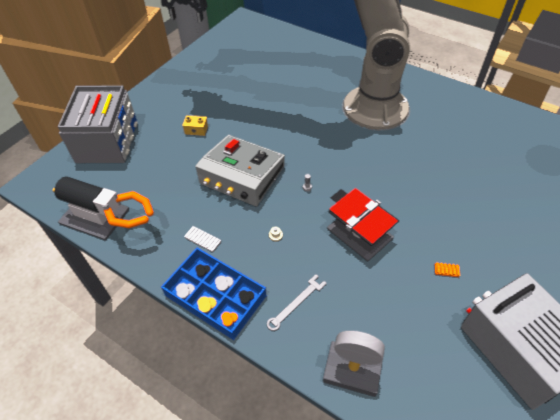

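View pics/top0.png

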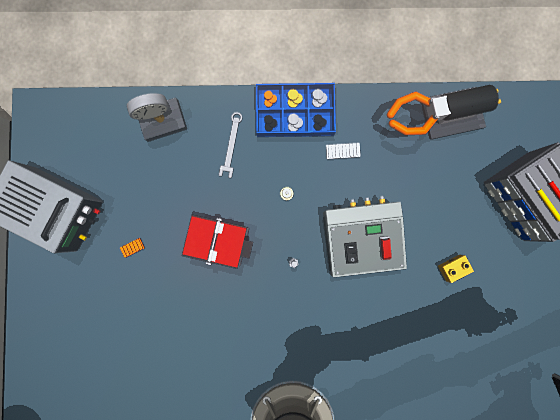

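Run:
```python
from h import *
t=cv2.imread('pics/top0.png');s=cv2.imread('pics/scene0.png')
a=cv2.resize(t[200:275,170:270],(400,300),interpolation=2); b=cv2.resize(t[190:290,310:420],(400,300*400*100//(110*300)),interpolation=2)[:300]
b=cv2.resize(t[200:281,316:424],(400,300),interpolation=2)
c=cv2.resize(s[180:270,315:435],(400,300),interpolation=2); d=cv2.resize(s[130:205,190:290],(400,300),interpolation=2)
cv2.imwrite('pics/c1.png',np.vstack([np.hstack([a,b]),np.hstack([c,d])]))
```

```text
(no output)
```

View pics/c1.png

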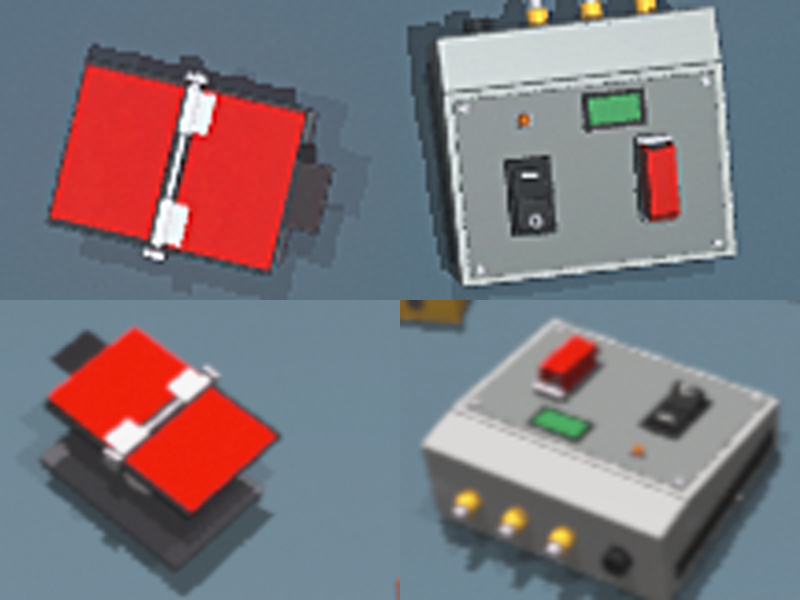

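```bash
cat > m.py <<'E'
from h import *
np.set_printoptions(precision=1,suppress=True)
T,S=load('top0'),load('scene0')
for n,a,b in [('hinge lowx',(208.5,263.5),(378,201.9)),('hinge hix',(219.25,219.5),(348.9,227.4)),
 ('boxFL z55',(333,277),(284.5,155.75)),('boxFR z55',(406.4,268.6),(228.75,135)),
 ('rocker O',(352.4,259.7),(262.5,152.5))]:
    print(n,*tri((T,*a),(S,*b)))
hl=onz(T,208.5,263.5,88);hh=onz(T,219.25,219.5,88);hc=(hl+hh)/2
print('top-only hinge',hl,hh,np.linalg.norm(hh-hl))
for c in [(191.5,216),(182.25,254.5)]: print('deck +x corner',onz(T,*c,85))
for c in [(253,242),(250,258.75)]: print('tab',onz(T,*c,88))
FL=onz(T,333,277,55);FR=onz(T,406.4,268.6,55);print('box',FL,FR,np.linalg.norm(FL-FR))
for z in(65,75):print('rocker corners',z,[onz(T,*c,z)[:2] for c in[(344.3,243.2),(357,242.1),(346.8,263.7),(358.1,262.9)]],'O',onz(T,352.4,259.7,z))
for n,c,z in [('sensor',(287,194),34),('bolt',(293,263),55),('jaw',(343,151),13),('wr1',(237,117),5),('wr2',(226,172),5),('pad',(132,248),15),('man',(458,268),40)]: print(n,onz(T,*c,z))
E
python3 m.py
```

```text
hinge lowx [446.8 213.9  87.5] [np.float64(0.6685134685569467), np.float64(0.6685134685570308)]
hinge hix [560.7 186.6  84.3] [np.float64(0.1424041452225383), np.float64(0.14240414522247477)]
boxFL z55 [ 403.4 -113.7   45.7] [np.float64(0.06303116533600223), np.float64(0.06303116533608852)]
boxFR z55 [ 423.6 -310.7   48.4] [np.float64(0.20274690558016228), np.float64(0.20274690558019762)]
rocker O [ 450.5 -161.6   74.2] [np.float64(0.7274777095516787), np.float64(0.7274777095515081)]
top-only hinge [446.5 214.4  88. ] [560.7 186.   88. ] 117.68352617822812
deck +x corner [570.9 259.4  85. ]
deck +x corner [470.5 283.6  85. ]
tab [500.8  98.   88. ]
tab [457.5 106.2  88. ]
box [ 404.3 -112.6   55. ] [ 424.3 -308.9   55. ] 197.37575034761457
rocker corners 65 [array([ 494.2, -143.2]), array([ 496.7, -177. ]), array([ 439.9, -148.7]), array([ 441.7, -178.7])] O [ 450.3 -163.8   65. ]
rocker corners 75 [array([ 494.5, -141.8]), array([ 496.9, -175.3]), array([ 440.7, -147.2]), array([ 442.4, -176.9])] O [ 451.  -162.1   75. ]
sensor [630.5   7.1  34. ]
bolt [442.8  -6.3  55. ]
jaw [ 752.3 -152.8   13. ]
wr1 [856.4 146.8   5. ]
wr2 [698.3 179.    5. ]
pad [486.9 440.9  15. ]
man [ 422.9 -452.7   40. ]
```

Emit:
{"fn": "step_arm", "kwargs": {
  "moves": [
    {"x":0.6,"y":-0.6,"z":0,"twist":0,"fingers":-1},
    {"x":0.7,"y":-0.66,"z":0,"twist":0,"fingers":-1},
    {"x":0.7,"y":-0.66,"z":0,"twist":0,"fingers":-1},
    {"x":0.7,"y":-0.66,"z":0,"twist":0,"fingers":-1},
    {"x":0.7,"y":-0.66,"z":0,"twist":0,"fingers":-1}
  ],
  "newtons": 40
}}

```text
clock: 0.57
position: [301.6, -443.8, 231.0]
ee_rot: [0.986, 0.168, -0.0, -0.0]
force: [-0.1, 0.1, -0.1]
gripper_width: 0.296
grasp_force: 0.0
```

Emit:
{"fn": "step_arm", "kwargs": {
  "moves": [
    {"x":0.7,"y":-0.66,"z":0,"twist":0,"fingers":-1},
    {"x":0.7,"y":-0.66,"z":0,"twist":0,"fingers":-1},
    {"x":0.7,"y":-0.66,"z":0,"twist":0,"fingers":-1},
    {"x":0.7,"y":-0.66,"z":0.2,"twist":0,"fingers":-1},
    {"x":0.7,"y":-0.66,"z":0.2,"twist":0,"fingers":-1}
  ]
}}

```text
clock: 0.98
position: [390.1, -273.0, 215.6]
ee_rot: [0.986, 0.169, 0.0, 0.001]
force: [0.8, -0.7, 0.4]
gripper_width: -0.004
grasp_force: 0.0
```

```bash
cat >> h.py <<'E'
from scipy.spatial.transform import Rotation as R
def togo(x,y,z,yaw):
    o=r.get_obs();M=R.from_quat(o['ee_rot']).as_matrix()
    d=M.T@(np.array([x,y,z])-o['position'])/40
    cy=np.arctan2(M[1,0],M[0,0])
    np.set_printoptions(precision=3,suppress=True)
    print('t',o['clock'],'pos',o['position'],'yaw',cy,'tilt z',M[:,2],'F',o['force'],'grip',o['gripper_width'],'togo',d,'twist',-np.degrees(yaw-cy)/6)
E
python3 -c "
from h import *
togo(445,-162,110,.1015)"
```

```text
t 0.9833 pos [ 390.117 -273.001  215.564] yaw 0.33866349606839136 tilt z [ 0.001 -0.001 -1.   ] F [ 0.804 -0.712  0.367] grip -0.0035327794741357842 togo [ 2.214 -2.165  2.638] twist 2.264744563214386
```

Emit:
{"fn": "step_arm", "kwargs": {
  "moves": [
    {"x":0.6,"y":-0.6,"z":0.2},
    {"x":0.6,"y":-0.6,"z":0.3},
    {"x":0.5,"y":-0.5,"z":0.3},
    {"x":0.4,"y":-0.4,"z":0.3},
    {"x":0,"y":0,"z":0,"twist":0.8}
  ]
}}

```text
schema error: expected keys x, y, z, twist, fingers
```

Emit:
{"fn": "step_arm", "kwargs": {
  "moves": [
    {"twist":0.8},
    {"twist":0.7},
    {"twist":0}
  ]
}}

```text
schema error: expected keys x, y, z, twist, fingers
```

```bash
python3 -c "
from h import *
togo(445,-162,90,.1015)
im,i=snap('wrist','w1')
for n,p in [('pivot',(468.5,-160.3,75.8)),('off',(450.5,-161.8,78)),('FL',(404.3,-112.6,55)),('FR',(424.3,-308.9,55)),('tcp',r.get_obs()['position'])]: print(n,proj(i,p))
togo(445,-162,90,.1015)"
```

```text
t 0.9833 pos [ 390.117 -273.001  215.564] yaw 0.33866349606839136 tilt z [ 0.001 -0.001 -1.   ] F [ 0.804 -0.712  0.367] grip -0.0035327794741357842 togo [ 2.214 -2.166  3.138] twist 2.264744563214386
pivot (np.float64(182.59957212063713), np.float64(66.00957499068898))
off (np.float64(178.05941151743053), np.float64(88.23630441572602))
FL (np.float64(121.69422563763626), np.float64(122.08085879626529))
FR (np.float64(326.0542041792619), np.float64(171.6788385957861))
tcp (np.float64(265.3804867407127), np.float64(248.8248849304214))
t 1.0333 pos [ 393.581 -263.836  213.804] yaw 0.34990503428808023 tilt z [ 0.001  0.006 -1.   ] F [ 1.536  5.124 -1.384] grip -0.0012279983490083278 togo [ 2.072 -1.933  3.112] twist 2.372093345751583
```

View pics/w1.png

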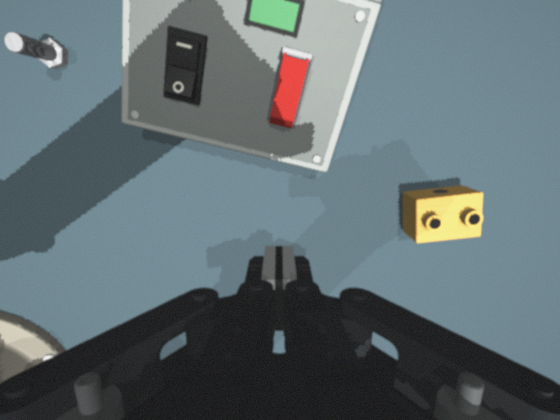

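Emit:
{"fn": "step_arm", "kwargs": {
  "moves": [
    {"x":0.5,"y":-0.5,"z":0.2,"twist":0,"fingers":-1},
    {"x":0.6,"y":-0.6,"z":0.3,"twist":0,"fingers":-1},
    {"x":0.5,"y":-0.5,"z":0.3,"twist":0,"fingers":-1},
    {"x":0.4,"y":-0.3,"z":0.3,"twist":0,"fingers":-1},
    {"x":0,"y":0,"z":0.3,"twist":0.8,"fingers":-1}
  ]
}}

```text
clock: 1.45
position: [442.0, -171.7, 159.0]
ee_rot: [0.991, 0.13, 0.001, -0.001]
force: [0.8, -0.5, -0.6]
gripper_width: -0.001
grasp_force: 0.0
```

Emit:
{"fn": "step_arm", "kwargs": {
  "moves": [
    {"x":0,"y":0,"z":0.3,"twist":0.8,"fingers":-1},
    {"x":0,"y":0,"z":0.3,"twist":0.7,"fingers":-1},
    {"x":0,"y":0,"z":0.3,"twist":0,"fingers":-1},
    {"x":0,"y":0,"z":0,"twist":0,"fingers":-1}
  ]
}}

```text
clock: 1.78
position: [437.6, -175.8, 121.1]
ee_rot: [0.999, 0.049, -0.002, -0.001]
force: [-0.4, 0.2, 0.2]
gripper_width: 0.001
grasp_force: 0.0
```

```bash
python3 -c "
from h import *
togo(445,-162,85,.1015)"
```

```text
t 1.7833 pos [ 437.576 -175.817  121.06 ] yaw 0.09841678671168745 tilt z [-0.005  0.002 -1.   ] F [-0.424  0.242  0.186] grip 0.0010363679687702225 togo [ 0.223 -0.324  0.901] twist -0.02944251812649362
```

Emit:
{"fn": "step_arm", "kwargs": {
  "moves": [
    {"x":0.22,"y":-0.33,"z":0.3,"twist":0,"fingers":-1},
    {"x":0,"y":0,"z":0.3,"twist":0,"fingers":-1},
    {"x":0,"y":0,"z":0.3,"twist":0,"fingers":-1},
    {"x":0,"y":0,"z":0,"twist":0,"fingers":-1}
  ]
}}

```text
clock: 2.12
position: [445.7, -161.9, 85.9]
ee_rot: [0.999, 0.049, -0.002, -0.001]
force: [-0.5, -0.4, -0.1]
gripper_width: 0.002
grasp_force: 0.0
```

```bash
python3 -c "
from h import *
togo(445,-162,73,.1015)"
```

```text
t 2.1167 pos [ 445.67  -161.917   85.942] yaw 0.09873892137303439 tilt z [-0.004  0.001 -1.   ] F [-0.451 -0.417 -0.126] grip 0.0021748552964143417 togo [-0.016  0.001  0.324] twist -0.026366358704817693
```

Press down slowly.

Emit:
{"fn": "step_arm", "kwargs": {
  "moves": [
    {"x":0,"y":0,"z":0.1,"twist":0,"fingers":-1},
    {"x":0,"y":0,"z":0.05,"twist":0,"fingers":-1},
    {"x":0,"y":0,"z":0.05,"twist":0,"fingers":-1},
    {"x":0,"y":0,"z":0,"twist":0,"fingers":-1}
  ]
}}

```text
clock: 2.45
position: [447.2, -162.6, 79.6]
ee_rot: [0.999, 0.049, 0.0, 0.0]
force: [0.6, 0.7, 0.7]
gripper_width: 0.001
grasp_force: 0.0
```

Emit:
{"fn": "step_arm", "kwargs": {
  "moves": [
    {"x":0,"y":0,"z":0.05,"twist":0,"fingers":-1},
    {"x":0,"y":0,"z":0.05,"twist":0,"fingers":-1},
    {"x":0,"y":0,"z":0,"twist":0,"fingers":-1}
  ]
}}

```text
clock: 2.7
position: [447.2, -162.6, 75.4]
ee_rot: [0.999, 0.049, 0.0, 0.0]
force: [-1.4, -0.8, 1.9]
gripper_width: 0.001
grasp_force: 0.7
```

Emit:
{"fn": "step_arm", "kwargs": {
  "moves": [
    {"x":0,"y":0,"z":0.04,"twist":0,"fingers":-1},
    {"x":0,"y":0,"z":0.04,"twist":0,"fingers":-1},
    {"x":0,"y":0,"z":0,"twist":0,"fingers":-1}
  ]
}}

```text
clock: 2.95
position: [447.5, -162.6, 73.1]
ee_rot: [0.999, 0.049, 0.0, 0.0]
force: [-3.2, 0.8, 10.2]
gripper_width: -0.001
grasp_force: 5.2
```

Emit:
{"fn": "step_arm", "kwargs": {
  "moves": [
    {"x":0,"y":0,"z":0.04,"twist":0,"fingers":-1},
    {"x":0,"y":0,"z":0,"twist":0,"fingers":-1}
  ]
}}

```text
clock: 3.12
position: [447.6, -162.7, 72.8]
ee_rot: [0.999, 0.049, 0.0, 0.001]
force: [-6.3, 1.4, 22.1]
gripper_width: -0.001
grasp_force: 11.0
```

Emit:
{"fn": "step_arm", "kwargs": {
  "moves": [
    {"x":0,"y":0,"z":-0.3,"twist":0,"fingers":-1},
    {"x":0,"y":0,"z":-0.8,"twist":0,"fingers":-1},
    {"x":-0.5,"y":0,"z":-0.8,"twist":0,"fingers":-1},
    {"x":-0.5,"y":0,"z":-0.4,"twist":0,"fingers":-1},
    {"x":0,"y":0,"z":0,"twist":0,"fingers":-1}
  ]
}}

```text
clock: 3.53
position: [406.4, -167.6, 165.4]
ee_rot: [0.999, 0.048, 0.002, 0.002]
force: [-0.9, -0.6, -0.4]
gripper_width: 0.0
grasp_force: 0.0
```

```bash
python3 -c "
from h import *
im,i=snap('wrist','w2'); togo(473,78,170,1.327)
a=[proj(i,p) for p in [(468.5,-160.3,75.8),(495,-245,85)]];print(a)
s,_=snap('scene','s2')
u,v=a[0]
b=cv2.resize(s[120:210,180:300],(400,300),interpolation=2)[:,:,::-1]
cv2.imwrite('pics/c2.png',np.hstack([cv2.resize(im[:,:,::-1],(400,300)),b]))"
```

```text
t 3.5833 pos [ 407.173 -167.008  163.856] yaw 0.09627517596942663 tilt z [ 0.003 -0.002 -1.   ] F [ 0.964 -0.775 -0.05 ] grip 0.006031021171552413 togo [ 2.227 -5.938 -0.161] twist -11.752556359822128
[(np.float64(277.38676179779236), np.float64(127.92388893744128)), (np.float64(406.48314458759467), np.float64(100.03770880885867))]
```

View pics/c2.png

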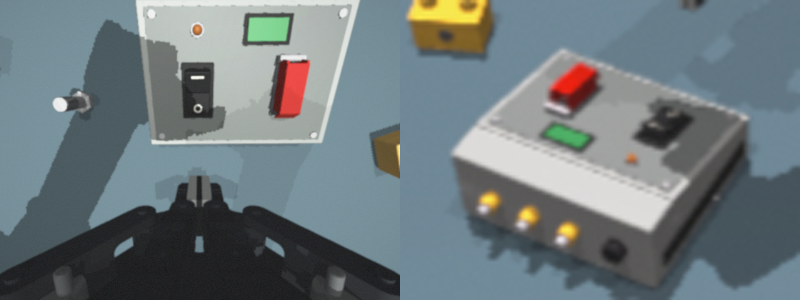

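Emit:
{"fn": "step_arm", "kwargs": {
  "moves": [
    {"x":0.25,"y":-0.7,"z":0,"twist":0,"fingers":-1},
    {"x":0.27,"y":-0.8,"z":0,"twist":0,"fingers":-1},
    {"x":0.28,"y":-0.8,"z":0,"twist":0,"fingers":-1},
    {"x":0.28,"y":-0.8,"z":0,"twist":0,"fingers":-1},
    {"x":0.28,"y":-0.8,"z":0,"twist":0,"fingers":-1}
  ]
}}

```text
clock: 4.05
position: [446.3, -3.5, 161.1]
ee_rot: [0.999, 0.049, -0.001, -0.0]
force: [0.2, -0.3, 0.4]
gripper_width: 0.002
grasp_force: 0.0
```

Emit:
{"fn": "step_arm", "kwargs": {
  "moves": [
    {"x":0.28,"y":-0.7,"z":0,"twist":0,"fingers":-1},
    {"x":0.28,"y":-0.6,"z":0,"twist":0,"fingers":-1},
    {"x":0.27,"y":-0.4,"z":0,"twist":0,"fingers":-1},
    {"x":0,"y":0,"z":0,"twist":-0.8,"fingers":-1},
    {"x":0,"y":0,"z":0,"twist":-1,"fingers":-1}
  ]
}}

```text
clock: 4.47
position: [472.7, 68.0, 160.9]
ee_rot: [0.989, 0.147, -0.001, -0.001]
force: [-0.1, -0.7, -1.1]
gripper_width: -0.002
grasp_force: 0.0
```

Emit:
{"fn": "step_arm", "kwargs": {
  "moves": [
    {"x":0,"y":0,"z":0,"twist":-1,"fingers":-1},
    {"x":0,"y":0,"z":0,"twist":-1,"fingers":-1},
    {"x":0,"y":0,"z":0,"twist":-1,"fingers":-1},
    {"x":0,"y":0,"z":0,"twist":-1,"fingers":-1},
    {"x":0,"y":0,"z":0,"twist":-1,"fingers":-1}
  ]
}}

```text
clock: 4.88
position: [472.3, 66.1, 160.8]
ee_rot: [0.918, 0.397, -0.001, -0.001]
force: [-0.3, -0.4, 0.2]
gripper_width: 0.0
grasp_force: 0.0
```

Emit:
{"fn": "step_arm", "kwargs": {
  "moves": [
    {"x":0,"y":0,"z":0,"twist":-1,"fingers":-1},
    {"x":0,"y":0,"z":0,"twist":-1,"fingers":-1},
    {"x":0,"y":0,"z":0,"twist":-1,"fingers":-1},
    {"x":0,"y":0,"z":0,"twist":-1,"fingers":-1},
    {"x":0,"y":0,"z":0,"twist":-0.8,"fingers":-1}
  ]
}}

```text
clock: 5.3
position: [472.3, 66.1, 160.9]
ee_rot: [0.79, 0.613, -0.0, -0.001]
force: [0.4, -0.1, -0.5]
gripper_width: -0.0
grasp_force: 0.0
```

```bash
python3 -c "
from h import *
im,i=snap('wrist','w3'); togo(473,78,70,1.327)
for p in [(446.5,214.4,88),(560.7,186,88),(500.8,98,88),(457.5,106.2,88)]: print(proj(i,p))"
```

```text
t 5.35 pos [472.275  66.117 160.861] yaw 1.3204892937145682 tilt z [-0.002  0.002 -1.   ] F [ 0.015 -0.251  0.427] grip 0.0013431081180672155 togo [ 0.29  -0.05   2.272] twist -0.06217266530075576
(np.float64(177.9685036453167), np.float64(2.5802761042232873))
(np.float64(373.7074633621757), np.float64(0.49864667668882134))
(np.float64(309.31608021959556), np.float64(167.2262783450731))
(np.float64(245.26587662113673), np.float64(171.3672349312997))
```

View pics/w3.png

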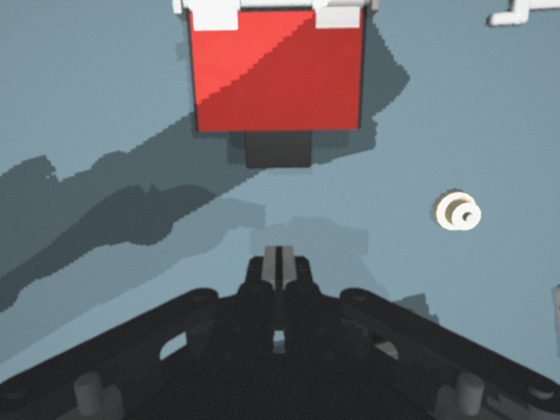

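Emit:
{"fn": "step_arm", "kwargs": {
  "moves": [
    {"x":0,"y":0,"z":0.8,"twist":0,"fingers":-1},
    {"x":0,"y":0,"z":0.8,"twist":0,"fingers":-1},
    {"x":0,"y":0,"z":0.7,"twist":0,"fingers":-1},
    {"x":0.2,"y":-0.05,"z":0,"twist":0,"fingers":-1},
    {"x":0.2,"y":0,"z":0,"twist":0,"fingers":-1}
  ]
}}

```text
clock: 5.77
position: [473.0, 82.1, 68.8]
ee_rot: [0.792, 0.61, -0.002, -0.002]
force: [0.9, -0.1, 0.3]
gripper_width: -0.003
grasp_force: 0.0
```

Emit:
{"fn": "step_arm", "kwargs": {
  "moves": [
    {"x":0.1,"y":0,"z":0,"twist":0,"fingers":-1},
    {"x":0.04,"y":0,"z":0,"twist":0,"fingers":-1},
    {"x":0,"y":0,"z":0,"twist":0,"fingers":-1}
  ]
}}

```text
clock: 6.02
position: [477.7, 88.1, 72.1]
ee_rot: [0.792, 0.611, 0.002, 0.001]
force: [-0.1, -0.2, 0.0]
gripper_width: 0.003
grasp_force: 0.0
```

Emit:
{"fn": "step_arm", "kwargs": {
  "moves": [
    {"x":0.04,"y":0,"z":0,"twist":0,"fingers":-1},
    {"x":0.04,"y":0,"z":0,"twist":0,"fingers":-1},
    {"x":0,"y":0,"z":0,"twist":0,"fingers":-1}
  ]
}}

```text
clock: 6.27
position: [477.4, 89.9, 71.1]
ee_rot: [0.792, 0.61, 0.001, 0.0]
force: [0.0, 0.1, 0.4]
gripper_width: -0.001
grasp_force: 0.0
```

Emit:
{"fn": "step_arm", "kwargs": {
  "moves": [
    {"x":0.04,"y":0,"z":0,"twist":0,"fingers":-1},
    {"x":0.03,"y":0,"z":0,"twist":0,"fingers":-1},
    {"x":0,"y":0,"z":0,"twist":0,"fingers":-1}
  ]
}}

```text
clock: 6.52
position: [477.6, 92.1, 70.5]
ee_rot: [0.792, 0.61, -0.0, 0.0]
force: [0.1, -1.0, -1.3]
gripper_width: -0.001
grasp_force: 0.4
```

Emit:
{"fn": "step_arm", "kwargs": {
  "moves": [
    {"x":0.04,"y":0,"z":0,"twist":0,"fingers":-1},
    {"x":0,"y":0,"z":0,"twist":0,"fingers":-1}
  ]
}}

```text
clock: 6.68
position: [477.6, 92.2, 70.1]
ee_rot: [0.792, 0.61, -0.001, 0.001]
force: [0.9, -4.5, -0.4]
gripper_width: -0.002
grasp_force: 2.4
```

Emit:
{"fn": "step_arm", "kwargs": {
  "moves": [
    {"x":0.01,"y":0,"z":-0.08,"twist":0,"fingers":-1},
    {"x":0.01,"y":0,"z":-0.08,"twist":0,"fingers":-1},
    {"x":0,"y":0,"z":-0.08,"twist":0,"fingers":-1},
    {"x":0,"y":0,"z":0,"twist":0,"fingers":-1}
  ]
}}

```text
clock: 7.02
position: [477.7, 92.8, 80.2]
ee_rot: [0.793, 0.61, -0.001, 0.001]
force: [-1.0, -6.6, 1.0]
gripper_width: 0.002
grasp_force: 2.9
```

```bash
python3 -c "
from h import *
togo(473,78,70,1.327)
snap('scene','s4');im,i=snap('wrist','w4')
t=cv2.imread('pics/s4.png')
cv2.imwrite('pics/c4.png',np.hstack([cv2.resize(t[165:270,310:430],(400,350),interpolation=2),cv2.resize(im[0:350,80:480,::-1],(400,350))]))"
```

```text
t 7.0167 pos [477.694  92.8    80.18 ] yaw 1.3115540679028423 tilt z [-0.002 -0.003 -1.   ] F [-1.004 -6.578  0.964] grip 0.0022077395957436716 togo [-0.387 -0.018  0.256] twist -0.14749778663546395
```

View pics/c4.png

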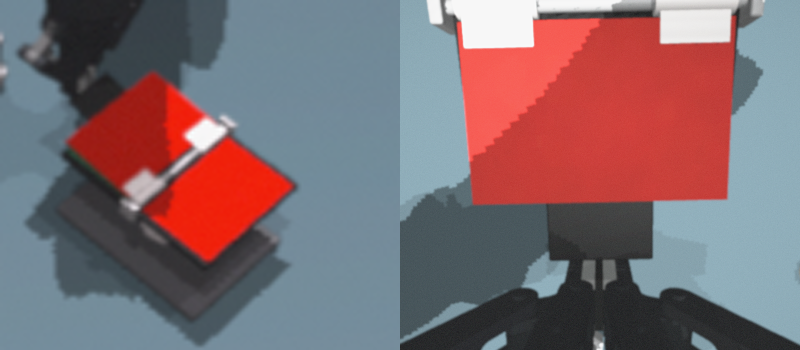

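Emit:
{"fn": "step_arm", "kwargs": {
  "moves": [
    {"x":0,"y":0,"z":-0.1,"twist":0,"fingers":-1},
    {"x":0.01,"y":0,"z":-0.1,"twist":0,"fingers":-1},
    {"x":0.01,"y":0,"z":0,"twist":0,"fingers":-1},
    {"x":0,"y":0,"z":0,"twist":0,"fingers":-1}
  ]
}}

```text
clock: 7.45
position: [478.0, 94.0, 88.4]
ee_rot: [0.792, 0.61, -0.001, 0.001]
force: [-0.4, -5.1, 1.9]
gripper_width: -0.008
grasp_force: 3.2
```

```bash
python3 -c "
from h import *
togo(473,78,70,1.327)
im,i=snap('wrist','w5')
cv2.imwrite('pics/c5.png',im[0:350,80:480,::-1])
# predicted tab-edge row & col for candidate flag angles
H=np.array([503.6,200.2,88]);X=np.array([.241,.970,0]);Y=np.array([-.970,.241,0])
i4=load('w4')
for th in (0,.1,.2,.3,.4):
  c=lambda rr,y,j:np.round(proj(j,H-X*rr*np.cos(th)+np.array([0,0,rr*np.sin(th)])+Y*y),0)
  print(th,[(c(75,s*52,j)) for j in(i4,i) for s in(1,-1)],[(c(100,s*22,j)) for j in(i4,i) for s in(1,-1)])
for n in('w4','w5'):
  a=cv2.imread(f'pics/{n}.png').astype(int);m=(a[:,:,2]>120)&(a[:,:,1]<100)&(a[:,:,0]<100)
  for row in range(150,260,10):
    w=np.where(m[row])[0]
    if len(w)>20: print(n,row,w.min(),w.max())
  print(n,'last red row',np.where(m[:,280])[0].max())
"
```

```text
t 7.45 pos [477.979  94.023  88.373] yaw 1.3119976063631236 tilt z [-0.001 -0.003 -1.   ] F [-0.446 -5.149  1.903] grip -0.00762150420254377 togo [-0.418 -0.018  0.461] twist -0.14326230633115647
0 [array([160., 200.]), array([397., 196.]), array([167., 198.]), array([391., 195.])] [array([231., 252.]), array([327., 250.]), array([234., 247.]), array([325., 246.])]
0.1 [array([153., 204.]), array([404., 200.]), array([161., 201.]), array([396., 198.])] [array([228., 260.]), array([331., 259.]), array([231., 255.]), array([328., 253.])]
0.2 [array([146., 206.]), array([411., 202.]), array([154., 203.]), array([403., 200.])] [array([224., 267.]), array([335., 266.]), array([228., 261.]), array([331., 260.])]
0.3 [array([137., 206.]), array([420., 202.]), array([147., 203.]), array([411., 199.])] [array([219., 273.]), array([340., 271.]), array([223., 266.]), array([336., 264.])]
0.4 [array([127., 204.]), array([430., 199.]), array([138., 201.]), array([419., 197.])] [array([213., 277.]), array([345., 275.]), array([218., 269.]), array([340., 267.])]
w4 150 150 408
w4 160 150 408
w4 170 151 407
w4 180 150 407
w4 190 151 406
w4 200 152 333
w4 last red row 202
w5 150 154 404
w5 160 154 404
w5 170 154 404
w5 180 154 404
w5 190 154 404
w5 200 155 331
w5 last red row 201
```

Emit:
{"fn": "step_arm", "kwargs": {
  "moves": [
    {"x":0.07,"y":0,"z":-0.24,"twist":0,"fingers":-1},
    {"x":0.09,"y":0,"z":-0.24,"twist":0,"fingers":-1},
    {"x":0.11,"y":0,"z":-0.22,"twist":0,"fingers":-1},
    {"x":0.13,"y":0,"z":-0.22,"twist":0,"fingers":-1},
    {"x":0,"y":0,"z":0,"twist":0,"fingers":-1}
  ]
}}

```text
clock: 7.92
position: [482.1, 110.0, 126.7]
ee_rot: [0.792, 0.61, -0.002, 0.001]
force: [-4.3, -7.1, 5.1]
gripper_width: 0.002
grasp_force: 4.1
```

```bash
cat > chk.py <<'E'
from h import *
o=r.get_obs();p=o['position'];H=np.array([503.6,200.2,88]);X=np.array([.241,.970,0]);Y=np.array([-.970,.241,0])
d=p-H;print('stand frame x,y,tipz-88',np.round([d@X,d@Y,d[2]],1),'F',np.round(o['force'],1),'face',round(d@X+11,1),'theta if edge',np.round(np.arccos(np.clip(-(d@X+11)/100,-1,1)),2))
E
python3 chk.py
```

```text
stand frame x,y,tipz-88 [-92.7  -0.9  38.7] F [-4.3 -7.1  5.1] face -81.7 theta if edge 0.61
```

Emit:
{"fn": "step_arm", "kwargs": {
  "moves": [
    {"x":0.12,"y":0,"z":-0.25,"twist":0,"fingers":-1},
    {"x":0.17,"y":0,"z":-0.2,"twist":0,"fingers":-1},
    {"x":0.19,"y":0,"z":-0.16,"twist":0,"fingers":-1},
    {"x":0.2,"y":0,"z":-0.15,"twist":0,"fingers":-1},
    {"x":0,"y":0,"z":0,"twist":0,"fingers":-1}
  ]
}}

```text
clock: 8.33
position: [490.9, 141.2, 157.2]
ee_rot: [0.791, 0.612, 0.003, -0.0]
force: [0.2, 0.6, -0.2]
gripper_width: 0.0
grasp_force: 0.0
```

```bash
python3 chk.py
```

```text
stand frame x,y,tipz-88 [-60.3  -1.9  69.2] F [ 0.2  0.6 -0.2] face -49.3 theta if edge 1.06
```

Emit:
{"fn": "step_arm", "kwargs": {
  "moves": [
    {"x":0.25,"y":0,"z":0,"twist":0,"fingers":-1},
    {"x":0.25,"y":0,"z":0,"twist":0,"fingers":-1},
    {"x":0.25,"y":0,"z":0,"twist":0,"fingers":-1},
    {"x":0.25,"y":0,"z":0,"twist":0,"fingers":-1},
    {"x":0.1,"y":0,"z":0,"twist":0,"fingers":-1}
  ]
}}

```text
clock: 8.75
position: [500.9, 182.4, 155.1]
ee_rot: [0.792, 0.611, 0.001, -0.001]
force: [0.0, -0.2, 0.6]
gripper_width: 0.001
grasp_force: 0.2
```

```bash
python3 chk.py; python3 -c "
from h import *
snap('scene','s6')
t=cv2.imread('pics/s6.png')
cv2.imwrite('pics/c6.png',cv2.resize(t[130:270,310:450],(560,560),interpolation=2))"
```

```text
stand frame x,y,tipz-88 [-17.9  -1.7  67.1] F [ 0.  -0.2  0.6] face -6.9 theta if edge 1.5
```

View pics/c6.png

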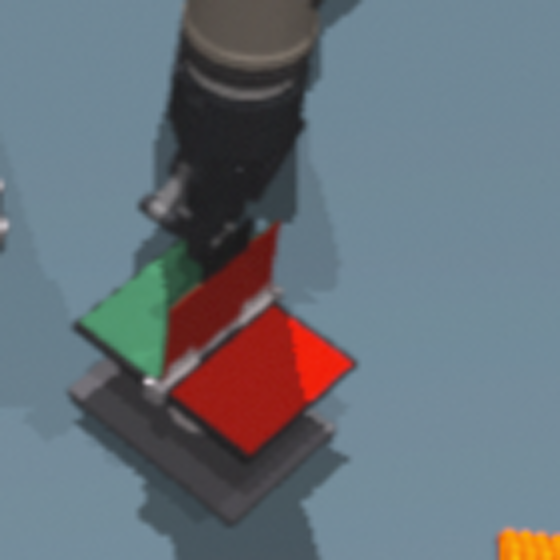

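Emit:
{"fn": "step_arm", "kwargs": {
  "moves": [
    {"x":0.33,"y":0,"z":0,"twist":0,"fingers":-1},
    {"x":0.33,"y":0,"z":0,"twist":0,"fingers":-1},
    {"x":0.26,"y":0,"z":0.1,"twist":0,"fingers":-1},
    {"x":0.26,"y":0,"z":0.12,"twist":0,"fingers":-1},
    {"x":0,"y":0,"z":0,"twist":0,"fingers":-1}
  ]
}}

```text
clock: 9.22
position: [512.2, 227.8, 145.4]
ee_rot: [0.791, 0.611, -0.0, -0.001]
force: [-0.1, 0.9, 0.1]
gripper_width: 0.001
grasp_force: 0.0
```

```bash
python3 chk.py
```

```text
stand frame x,y,tipz-88 [28.8 -1.6 57.4] F [-0.1  0.9  0.1] face 39.8 theta if edge 1.98
```

Emit:
{"fn": "step_arm", "kwargs": {
  "moves": [
    {"x":0.2,"y":0,"z":0.18,"twist":0,"fingers":-1},
    {"x":0.17,"y":0,"z":0.18,"twist":0,"fingers":-1},
    {"x":0.13,"y":0,"z":0.22,"twist":0,"fingers":-1},
    {"x":0.12,"y":0,"z":0.23,"twist":0,"fingers":-1},
    {"x":0,"y":0,"z":0,"twist":0,"fingers":-1}
  ]
}}

```text
clock: 9.63
position: [517.7, 249.8, 111.6]
ee_rot: [0.792, 0.611, -0.002, -0.001]
force: [-0.5, -0.6, 0.4]
gripper_width: 0.002
grasp_force: 0.0
```

```bash
python3 chk.py
```

```text
stand frame x,y,tipz-88 [51.5 -1.7 23.6] F [-0.5 -0.6  0.4] face 62.5 theta if edge 2.25
```

Emit:
{"fn": "step_arm", "kwargs": {
  "moves": [
    {"x":0.05,"y":0,"z":0.14,"twist":0,"fingers":-1},
    {"x":0.05,"y":0,"z":0.12,"twist":0,"fingers":-1},
    {"x":0,"y":0,"z":0.1,"twist":0,"fingers":-1},
    {"x":0,"y":0,"z":0.06,"twist":0,"fingers":-1},
    {"x":0,"y":0,"z":0,"twist":0,"fingers":-1}
  ]
}}

```text
clock: 10.05
position: [519.8, 252.9, 96.7]
ee_rot: [0.792, 0.61, -0.001, 0.0]
force: [0.2, -0.0, -0.4]
gripper_width: -0.001
grasp_force: 0.0
```

Emit:
{"fn": "step_arm", "kwargs": {
  "moves": [
    {"x":0,"y":0,"z":0.05,"twist":0,"fingers":-1},
    {"x":0,"y":0,"z":0.03,"twist":0,"fingers":-1},
    {"x":0,"y":0,"z":0,"twist":0,"fingers":-1}
  ]
}}

```text
clock: 10.3
position: [520.2, 253.2, 94.0]
ee_rot: [0.792, 0.61, 0.0, 0.0]
force: [0.3, 0.0, 0.4]
gripper_width: 0.003
grasp_force: 0.0
```

Emit:
{"fn": "step_arm", "kwargs": {
  "moves": [
    {"x":0,"y":0,"z":0.03,"twist":0,"fingers":-1},
    {"x":0,"y":0,"z":0,"twist":0,"fingers":-1}
  ]
}}

```text
clock: 10.47
position: [520.1, 253.3, 92.8]
ee_rot: [0.792, 0.61, 0.0, 0.0]
force: [0.7, -0.9, -0.2]
gripper_width: -0.001
grasp_force: 0.0
```

Emit:
{"fn": "step_arm", "kwargs": {
  "moves": [
    {"x":0,"y":0,"z":0.04,"twist":0,"fingers":-1},
    {"x":0,"y":0,"z":0.02,"twist":0,"fingers":-1},
    {"x":0,"y":0,"z":0,"twist":0,"fingers":-1}
  ]
}}

```text
clock: 10.72
position: [520.0, 253.3, 90.3]
ee_rot: [0.792, 0.61, -0.0, 0.0]
force: [-0.8, 0.3, -0.1]
gripper_width: 0.004
grasp_force: 0.0
```

Emit:
{"fn": "step_arm", "kwargs": {
  "moves": [
    {"x":0,"y":0,"z":0.03,"twist":0,"fingers":-1},
    {"x":0,"y":0,"z":0,"twist":0,"fingers":-1}
  ]
}}

```text
clock: 10.88
position: [520.1, 253.3, 90.0]
ee_rot: [0.792, 0.61, -0.0, 0.0]
force: [-1.4, -1.4, 4.9]
gripper_width: -0.0
grasp_force: 2.8
```

Emit:
{"fn": "step_arm", "kwargs": {
  "moves": [
    {"x":0,"y":0,"z":0.02,"twist":0,"fingers":-1},
    {"x":0,"y":0,"z":0,"twist":0,"fingers":-1},
    {"x":0,"y":0,"z":0,"twist":0,"fingers":-1},
    {"x":0,"y":0,"z":0,"twist":0,"fingers":-1}
  ]
}}

```text
clock: 11.22
position: [520.2, 253.3, 89.9]
ee_rot: [0.792, 0.61, -0.0, 0.001]
force: [-2.8, -2.3, 9.3]
gripper_width: -0.001
grasp_force: 4.8
```

Emit:
{"fn": "step_arm", "kwargs": {
  "moves": [
    {"x":0,"y":0,"z":-0.3,"twist":0,"fingers":-1},
    {"x":0,"y":0,"z":-0.8,"twist":0,"fingers":-1},
    {"x":-0.5,"y":0,"z":-0.8,"twist":0,"fingers":-1},
    {"x":-0.8,"y":0,"z":-0.4,"twist":0,"fingers":-1},
    {"x":-0.9,"y":0,"z":0,"twist":0,"fingers":-1}
  ]
}}

```text
clock: 11.63
position: [500.1, 171.0, 185.3]
ee_rot: [0.791, 0.612, 0.005, 0.001]
force: [-0.1, -0.9, -0.1]
gripper_width: -0.002
grasp_force: 0.0
```

Emit:
{"fn": "step_arm", "kwargs": {
  "moves": [
    {"x":-0.9,"y":0,"z":0,"twist":0,"fingers":-1},
    {"x":-0.9,"y":0,"z":0,"twist":0,"fingers":-1},
    {"x":-0.9,"y":0,"z":0,"twist":0,"fingers":-1},
    {"x":-0.5,"y":0,"z":0,"twist":0,"fingers":-1},
    {"x":0,"y":0,"z":0,"twist":0,"fingers":-1}
  ]
}}

```text
clock: 12.05
position: [463.7, 38.8, 180.5]
ee_rot: [0.795, 0.607, -0.002, 0.001]
force: [-0.2, -0.1, 0.7]
gripper_width: 0.006
grasp_force: 0.0
```

```bash
python3 -c "
from h import *
snap('scene','s7');snap('top','t7')
t=cv2.imread('pics/s7.png');u=cv2.imread('pics/top0.png');v=cv2.imread('pics/t7.png')
cv2.imwrite('pics/c7.png',np.vstack([np.hstack([cv2.resize(t[115:265,190:440],(500,300)),cv2.resize(v[200:275,170:270],(300,300))]),np.hstack([cv2.resize(v[80:290,110:480],(530,300)),cv2.resize(t[130:205,190:290],(270,300))])]))"
```

```text
(no output)
```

View pics/c7.png

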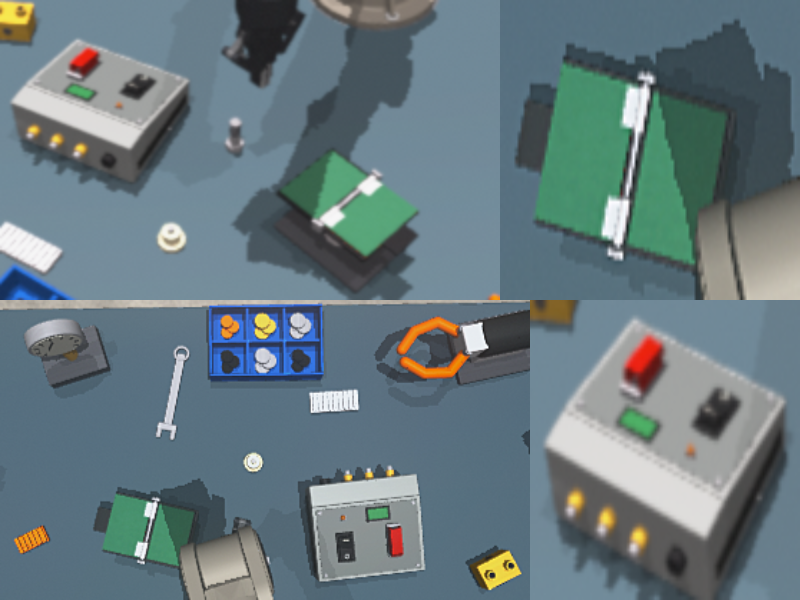

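The picture shows the flag lying flat with the green face up. The hinge pin is at top-view pixel (219, 219.5), the same as at the start, so the stand has not moved. The rocker is over to off, the guard is shut and the bystanders look undisturbed.

```bash
python3 -c "
from workcell import r
print(r.job_done())"
```

```text
the job is handed in; nothing more can be done
None
```

I pressed the rocker off and then flipped the flag flat, green up; the last pictures show the guard shut, the stand and bystanders in place and the hand clear. I handed the job in at about 12 s of the 59 s allowed; the hand-in returned no verdict.

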